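# Tip the used sample holders out of the tilt tray

## Task

Empty the hinged tilt tray: lift its free edge by the bar handle until all three sample holders lying in it have slid off into the steel basket beside it. Then lower the tray gently, without letting it drop, until it lies fully down on its housing again. Leave the bottle, the beaker and the jar standing around it where they are.

Things in the scene. Friction and masses are not known exactly. Their poses are not given: they have to be found in the camera images.
- stand: White base plate 330 x 236 x 10 mm, fixed to the bench, with a white housing under the tray, and the basket. Origin on the bench surface; x runs level from the tray's free edge to the basket (to the robot's right, world -y, turned up to 0.5 rad either way), y along the hinge, z up. Here, in mm: plate x -85 to 245; housing x -83 to 62, top z 103; hinge x 60, z 105; handle bar x -150, z 125 (tray down). Nothing stands below the bar.
- tray (a joint): Tilt of the tray (rad): 0 = level on its rest pads, positive = free edge (robot's left) lifted, stop at 1.15. No spring, light damping: it falls back if let go. Loaded it takes about 3 to 5 N up at the handle. The holders start to slide at 0.45 to 0.65 rad, depending on friction; about 0.9 rad surely empties it.
- tray_handle (a point): Middle of the tray's handle, a round steel bar, diameter 12, 120 mm long, parallel to the hinge, 65 mm outside the tray's free edge, with an arm of the same bar at each end. 125 mm above the bench when down. At tilt a it is 210 cos a - 20 sin a (mm) from tray_hinge, level, away from the basket, and 210 sin a + 20 cos a above it.
- tray_hinge (a point): Middle of the hinge line, 105 mm above the bench; fixed. Grey steel tray: floor 165 x 200 mm, from 145 mm before the hinge to 20 mm past it on the basket side, its top 113 mm above the bench when down; walls rise 24 mm above the floor at both sides and the free edge, none on the basket side.
- slide_cell: Aluminium sample cell, a flat bar 84 x 36 x 14 mm with a round glass window, lying in the tray; about 0.1 kg. Origin: centre of its underside, x along its length.
- sample_cup: Round flat steel sample cup, diameter 58 mm, 16 mm high, lying in the tray; about 0.12 kg. Origin: centre of its underside.
- cuvette_block: Black plastic cuvette block 66 x 36 x 24 mm, lying in the tray; about 0.11 kg. Origin: centre of its underside, x along its length.
- basket_floor (a point): Centre of the steel basket's inner floor, 14 mm above the bench. Inside 164 (along the stand's x) x 224 mm; wall tops above the bench: 70 mm at the tray, 90 at the sides, 115 at the far end. The tray's open edge ends over it.
- wash_bottle: Bystander: white plastic bottle, diameter 66, 170 mm high, on the bench near the stand. Origin: centre of its underside.
- beaker: Bystander: empty glass beaker, diameter 76, 100 mm high, on the bench near the stand. Origin: centre of its underside.
- jar: Bystander: amber glass jar, diameter 68, 110 mm high, on the bench near the stand. Origin: centre of its underside.
Things that resemble listed ones, but are neither listed nor needed, are in the scene too. There is more than one size of the sample_cup; the job needs the middle-sized.

How it is judged:
On the way, in this order (a step that is already met when the one before it is completed fails the run):
1. the tray is lifted (over 0.2 rad) with all three sample holders still on it (value of joint tray above 0.2 rad and x of each of slide_cell, sample_cup, cuvette_block in the frame of stand below 0.065 m and z of each of slide_cell, sample_cup, cuvette_block in the frame of stand above 0.1 m), for 0.02 s.
2. all three sample holders are in the basket while the tray is still up (over 0.2 rad) (value of joint tray above 0.2 rad and x of slide_cell in the frame of stand between 0.074 and 0.238 m and y of slide_cell in the frame of stand between -0.112 and 0.112 m and z of slide_cell in the frame of stand between 0 and 0.075 m and x of sample_cup in the frame of stand between 0.074 and 0.238 m and y of sample_cup in the frame of stand between -0.112 and 0.112 m and z of sample_cup in the frame of stand between 0 and 0.075 m and x of cuvette_block in the frame of stand between 0.074 and 0.238 m and y of cuvette_block in the frame of stand between -0.112 and 0.112 m and z of cuvette_block in the frame of stand between 0 and 0.075 m), for 0.1 s.
At the end, for the whole second after the job is handed in: All three sample holders lie at rest (under 0.03 m/s) in the basket (origins between its walls and below 75 mm above the bench), and the tray is down (under 0.04 rad, 8 mm at the handle) (value of joint tray below 0.04 rad and x of slide_cell in the frame of stand between 0.074 and 0.238 m and y of slide_cell in the frame of stand between -0.112 and 0.112 m and z of slide_cell in the frame of stand between 0 and 0.075 m and x of sample_cup in the frame of stand between 0.074 and 0.238 m and y of sample_cup in the frame of stand between -0.112 and 0.112 m and z of sample_cup in the frame of stand between 0 and 0.075 m and x of cuvette_block in the frame of stand between 0.074 and 0.238 m and y of cuvette_block in the frame of stand between -0.112 and 0.112 m and z of cuvette_block in the frame of stand between 0 and 0.075 m and linear speed of each of slide_cell, sample_cup, cuvette_block below 0.03 m/s); the robot touches nothing.
It fails at once if the tray is dropped or slammed (it falls faster than 2 rad/s, about 0.42 m/s at the handle) (velocity of joint tray below -2 rad/s).
It fails at once if the bottle, beaker or jar is shifted by more than 40 mm (distance of any of wash_bottle, beaker, jar from where it was at the start of the episode above 0.04 m).
It also fails if it takes over 43 s, if anything falls off the work surface, if the arm or the gripper's body presses on something with over 40 N, if the wrist force passes 120 N, or if a joint passes its speed limit or range.

## Robot

A 7-joint arm with a two-finger parallel gripper is mounted at the origin on the work surface. World frame = base frame: x ahead of the robot, y to its left, z up, the work surface at z = 0. Lengths are in m, angles in rad, forces in N, time in s.
With the tool pointing down it reaches from about 0.35 to 0.9 m from the base axis. Payload 19.9 kg.
Tool frame: the origin (TCP) lies at the very end of the fingers, on their centre line; the grasp point (between the pads) lies 19 mm behind it (bot.grip_point_offset is the distance from the TCP to the grasp point, in m); z points along the fingers, x is the direction in which the jaws open and shut, and the axes are right-handed (so a half turn about z gives the same grasp; the last joint's range is limited). The gripper opens to 94 mm and grips with 3 to 60 N. Pads are 16 mm wide; open, the fingers measure 119 mm over their backs; the gripper's body (75 mm by 177 mm) begins 78 mm behind the grasp point.
Start: joints at [1.181, 0.417, -0.01, 1.614, 0.005, 1.111, -0.053], TCP at [0.213, -0.588, 0.205] pointing down, gripper open.
Joint ranges: [-2.81, 2.81], [-0.39, 2.02], [-1.27, 1.25], [0.06, 2.57], [-1.19, 4.33], [0.19, 2], [-2.82, 2.82]. Speed limits (rad/s): [1.89, 1.89, 2.39, 2.39, 3.01, 3.01, 3.01].

## Interface

Orientations are given as a unit quaternion [w, x, y, z].
In Python, from plant import bot, snapshot, nets gives the robot as it stands.
- The arm moves only by the shell command python3 -m creep 'ROWS' [FORCE]. ROWS is JSON, a list of rows, each a list of 3 entries, a list of its own where there are three numbers: the shift along the tool's x, y, z in mm, then the turn, a rotation vector about the tool's x, y, z in rad, then the opening, from 0 (shut) to 1 (fully open). A call has 1 to 20 rows; each row is the pose to reach, as a shift and turn from the pose commanded when the call began, along the tool's axes at that moment; what a row does not reach only later rows make up. A row lasts 1/12 s, in which the tool goes at most 41.7 mm and 7.16 degrees, less where a joint would pass 70% of its speed; a pose out of reach is approached as far as the arm can. A call with a gripper value outside its range is refused whole. The fingers move at their own pace and stop on an object; FORCE is the grip in N (left out, the last holds). Time passes only in rows, so rows that repeat a pose let the fingers close. It gives the time, the measured TCP pose, the force and the opening at its end, in the units of the state.
- bot.observe(): the state, without advancing time (a new reading comes with each control period).
- snapshot(name): name is "scene" or "top" or "wrist"; returns a dict with "img" (384x512x3 uint8, red, green, blue), "K" (3x3 intrinsics, pixels), "R" (3x3) and "t" (3): a world point X has camera coordinates R X + t. Camera axes: x right, y down, z forward; pixel columns grow to the right and rows downward; lengths in m; the calibration is good to about 2 mm. A picture is of the moment at which its call begins. There is no depth.
- bot.job_done(): hands the job in, once; it reports no verdict.
Trained networks look in the newest picture that a camera, given by its name, has taken for a name from the list of things; names that differ only in an ending like _2 or _b are one class to them, and where a whole thing is asked for, a point or a joint stands for the part that bears it (a point fixed in the world has none). Each returns a list of dicts, best first, with "confidence" (0 to 1); they miss things now and then, are a little off and sometimes report something else, mostly with a low value. They report only what shows in the picture. A call takes as long as a camera call. They do not tell look-alikes from the thing itself.
- nets.cut_out(camera, target): "pixels" (384x512 bool, what is visible of it) and "position" ([column, row] in pixels, amid what is visible of it).
The state is a dict: "time": time; "joint_positions": joint angles; "joint_velocities": joint speeds; "tau": joint torques, N m; "tcp_pos": TCP position; "tcp_rot": TCP orientation; "wrist_force": force on the tool from outside, world axes, zero at the start; "ft_torque": the same for the moment, N m; "finger_gap": finger opening in m.
Only numpy, scipy, OpenCV 4.12 (cv2) and the standard library are available. Lean on these libraries where they do the work, as an engineer would, in place of code of your own. Each camera call takes 0.05 s, during which the arm holds its last target. There are 200 camera calls.

## Working session

There is one attempt and no reset: what is moved stays moved. The work goes in short steps, Python scripts to look and compute and a shell command to move; the robot and the scene stay as the last step left them, time stands still between calls to the robot, and variables do not carry over. Pictures are saved under pics/ and viewed, about 8 in all and at most 12, crops included, and the job is handed in when it is done.

```bash
mkdir -p pics; ls; cat > h.py <<'E'
import numpy as np, cv2
from plant import bot, snapshot, nets
def ray(s,p,z):
    d=s["R"].T@np.linalg.inv(s["K"])@np.array([p[0],p[1],1.]); c=-s["R"].T@s["t"]
    return c+d*(z-c[2])/d[2]
def proj(s,X):
    q=s["K"]@(s["R"]@np.array(X)+s["t"]); return q[:2]/q[2]
def save(n,im): cv2.imwrite("pics/"+n,cv2.cvtColor(im,cv2.COLOR_RGB2BGR))
E
python3 - <<'E'
from h import *
print(bot.observe())
hs=dict(tray_handle=.125,tray=.113,slide_cell=.127,sample_cup=.129,cuvette_block=.137,stand=.01,wash_bottle=.17,beaker=.1,jar=.11)
ims=[]
for c in("scene","top"):
    s=snapshot(c); im=s["img"]; save(c+"0.png",im)
    print(c,"cam",-s["R"].T@s["t"])
    for n,z in hs.items():
        for r in nets.cut_out(c,n)[:3]:
            print(n,round(r["confidence"],2),np.round(r["position"]),r["pixels"].sum(),ray(s,r["position"],z).round(3))
            if n=="tray_handle" : 
                ys,xs=np.nonzero(r["pixels"]); print(xs.min(),xs.max(),ys.min(),ys.max())
E
```

```text
pics
{'time': 0.0, 'joint_positions': array([ 1.18150997,  0.41791227, -0.01030652,  1.61418399,  0.00468003,
        1.11069429, -0.05303207]), 'joint_velocities': array([ 0.00126071,  0.00154671, -0.00040576,  0.000953  , -0.00067007,
        0.00086807,  0.0024355 ]), 'tau': array([ 5.61214092e-04, -8.51257610e+01,  6.39065355e-01, -4.25973880e+01,
       -4.88062925e-02,  1.87510857e-02,  2.44913263e-04]), 'tcp_pos': array([ 0.2128771 , -0.58722627,  0.20485965]), 'tcp_rot': array([-3.07611443e-04,  8.18776341e-01, -5.74112322e-01, -4.99872197e-04]), 'wrist_force': array([ 0.52926515, -0.49665058,  0.07648522]), 'ft_torque': array([ 0.04124846, -0.02397908, -0.00734373]), 'finger_gap': 0.09403592328465459}
scene cam [ 1.29543505 -0.28762676  0.84319238]
tray_handle 0.66 [253. 151.] 3424 [0.521 0.021 0.125]
226 325 116 178
tray 0.78 [257. 151.] 3360 [0.512 0.036 0.113]
slide_cell 0.77 [261. 129.] 395 [0.454 0.071 0.127]
sample_cup 0.84 [330. 170.] 633 [0.655 0.161 0.129]
sample_cup 0.74 [331. 228.] 290 [0.808 0.077 0.129]
sample_cup 0.7 [125. 197.] 1562 [ 0.564 -0.293  0.129]
cuve
[... 179 characters left out ...]
363 [ 0.703 -0.065  0.11 ]
top cam [ 0.43926487 -0.01782403  1.38176801]
tray_handle 0.93 [232. 223.] 3971 [0.512 0.028 0.125]
163 266 179 270
slide_cell 0.95 [216. 244.] 481 [0.456 0.069 0.127]
sample_cup 0.87 [225. 200.] 363 [0.569 0.048 0.129]
sample_cup 0.81 [158. 213.] 530 [0.534 0.222 0.129]
sample_cup 0.56 [192. 153.] 184 [0.697 0.136 0.129]
cuvette_block 0.85 [218. 219.] 357 [0.519 0.065 0.137]
stand 0.63 [260. 235.] 9820 [ 0.484 -0.047  0.01 ]
stand 0.18 [234. 150.] 634 [0.731 0.031 0.01 ]
wash_bottle 0.78 [349. 224.] 593 [ 0.508 -0.271  0.17 ]
beaker 0.65 [235. 149.] 599 [0.713 0.023 0.1  ]
jar 0.87 [262. 174.] 543 [ 0.643 -0.052  0.11 ]
jar 0.41 [216. 242.] 402 [0.462 0.069 0.11 ]
```

```bash
python3 - <<'E'
from h import *
a=cv2.imread("pics/scene0.png");b=cv2.imread("pics/top0.png")
cv2.imwrite("pics/v1.png",cv2.resize(b[110:310,120:390],None,fx=2.9,fy=2.9,interpolation=cv2.INTER_CUBIC))
cv2.imwrite("pics/v2.png",cv2.resize(a[80:280,90:360],None,fx=2.9,fy=2.9,interpolation=cv2.INTER_CUBIC))
E
```

```text
(no output)
```

View pics/v1.png

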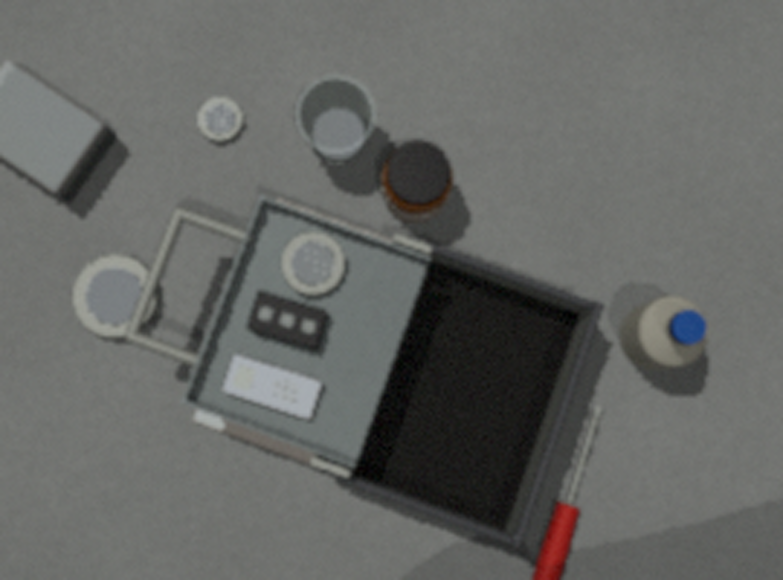

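View pics/v2.png

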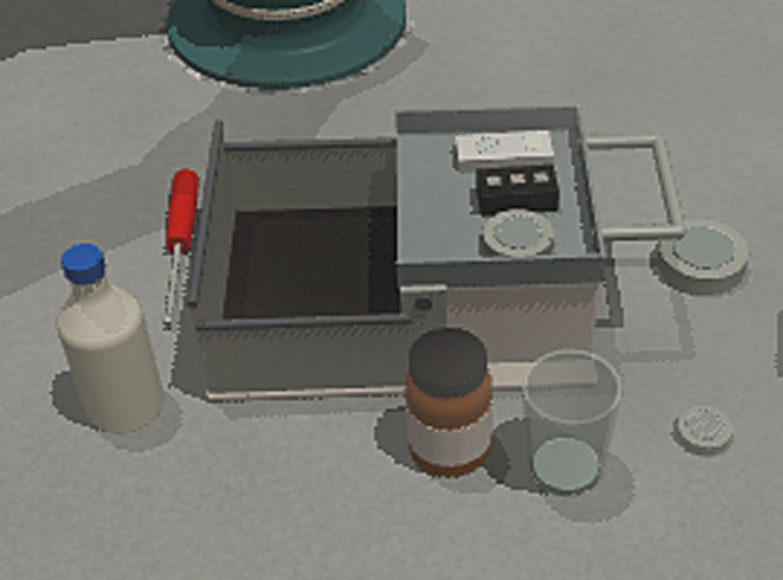

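The pictures show three cups. In the first crop they are the large one on the bench at (115,297), the small one at (220,119), and the mid-sized one in the tray at (313,264). The one in the tray fits the job, along with the cell at (272,385) and the black block at (288,320). The handle bar runs from (180,215) to (130,335).

```bash
cat >> h.py <<'E'
from scipy.spatial.transform import Rotation as Ro
def rot(): q=bot.observe()["tcp_rot"]; return Ro.from_quat(np.r_[q[1:],q[0]])
def shift(p,xdir=None):
    R=rot().as_matrix(); print("shift mm",(R.T@(np.array(p)-bot.observe()["tcp_pos"])*1000).round(1))
    if xdir is not None:
        x=np.r_[xdir[:2],0]; x/=np.linalg.norm(x); z=np.array([0,0,-1.]); T=np.c_[x,np.cross(z,x),z]
        print("turn",Ro.from_matrix(R.T@T).as_rotvec().round(3))
E
python3 - <<'E'
from h import *
s=snapshot("top"); c=snapshot("scene")
f=lambda u,v:(120+u/2.9,110+v/2.9)
g=lambda u,v:(90+u/2.9,80+v/2.9)
A=ray(s,f(181,214),.125);B=ray(s,f(132,336),.125);print("top",A,B,np.linalg.norm(A-B),(A+B)/2)
A2=ray(c,g(681,234),.125);B2=ray(c,g(662,142),.125);print("scene",A2,B2,np.linalg.norm(A2-B2),(A2+B2)/2)
# hinge-end tray corners at wall top .137
C=ray(s,f(434,250),.137);D=ray(s,f(355,474),.137);print("edge",C,D,np.linalg.norm(C-D))
b=(A-B)/np.linalg.norm(A-B); e=(C-D)/np.linalg.norm(C-D); print("dirs",b,e)
m=(A+B)/2; x=((C+D)/2-m)[:2]; print("len",np.linalg.norm(x),x/np.linalg.norm(x))
x=x/np.linalg.norm(x)
shift(np.r_[m[:2],.22],x); shift([.35,-.25,.33],x)
E
```

```text
top [0.61302406 0.16106239 0.125     ] [0.50113414 0.20197225 0.125     ] 0.11913425766747628 [0.5570791  0.18151732 0.125     ]
scene [0.61843495 0.1663757  0.125     ] [0.50520584 0.20853108 0.125     ] 0.12082180222777385 [0.5618204  0.18745339 0.125     ]
edge [ 0.58105454 -0.07030758  0.137     ] [ 0.38098047 -0.00147798  0.137     ] 0.21158248369555893
dirs [ 0.93919183 -0.34339294  0.        ] [ 0.94560791 -0.32530861  0.        ]
len 0.2303313179917464 [-0.33022687 -0.94390159]
shift mm [-605.8 -585.6  -14.5]
turn [0.    0.    0.684]
shift mm [-270.7 -243.8 -124.6]
turn [0.    0.    0.684]
```

```bash
python3 -m creep '[[[0,0,-40],[0,0,0],1],[[0,0,-80],[0,0,0],1],[[0,0,-110],[0,0,0],1],[[-606,-586,-110],[0,0,0.684],1],[[-606,-586,-110],[0,0,0.684],1],[[-606,-586,-110],[0,0,0.684],1],[[-606,-586,-110],[0,0,0.684],1],[[-606,-586,-110],[0,0,0.684],1],[[-606,-586,-110],[0,0,0.684],1],[[-606,-586,-110],[0,0,0.684],1],[[-606,-586,-110],[0,0,0.684],1],[[-606,-586,-110],[0,0,0.684],1],[[-606,-586,-110],[0,0,0.684],1],[[-606,-586,-110],[0,0,0.684],1],[[-606,-586,-110],[0,0,0.684],1],[[-606,-586,-110],[0,0,0.684],1],[[-606,-586,-110],[0,0,0.684],1],[[-606,-586,-110],[0,0,0.684],1],[[-606,-586,-110],[0,0,0.684],1],[[-606,-586,-110],[0,0,0.684],1]]'
python3 -c "
from h import *
shift([.559,.184,.24],[-.335,-.942])"
```

```text
time: 2.77
tcp_pos: [0.4979, 0.0497, 0.3158]
tcp_rot: [0.0, -0.579, 0.816, -0.0]
wrist_force: [0.3, -1.2, 0.2]
finger_gap: 0.094
shift mm [-146.9  -13.3   75.9]
turn [-0.001  0.     0.005]
```

```bash
python3 -m creep '[[[-147,-13,40],[0,0,0],1],[[-147,-13,76],[0,0,0],1],[[-147,-13,76],[0,0,0],1],[[-147,-13,76],[0,0,0],1],[[-147,-13,76],[0,0,0],1],[[-147,-13,76],[0,0,0],1],[[-147,-13,76],[0,0,0],1]]'
python3 - <<'E'
from h import *
shift([.559,.184,.24],[-.335,-.942])
s=snapshot("wrist"); im=s["img"].copy()
for P in ([.559,.184,.125],[.613,.161,.125],[.503,.205,.125]):
    p=proj(s,P); print(p); cv2.drawMarker(im,tuple(int(v) for v in p),(255,0,0),0,12,1)
save("v3.png",im)
E
```

```text
time: 3.35
tcp_pos: [0.5582, 0.1819, 0.2396]
tcp_rot: [-0.0, -0.579, 0.815, 0.0]
wrist_force: [-0.4, 0.1, 0.5]
finger_gap: 0.0942
shift mm [-2.2 -0.  -0.4]
turn [ 0.    -0.     0.006]
[258.74331912 187.59548152]
[263.10592268 122.31881431]
[257.45427002 247.78224478]
```

View pics/v3.png

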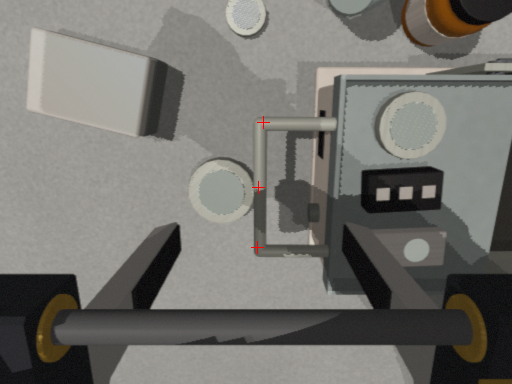

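The bar lies at about (261,125)–(260,250), midway at (261,187), within 2 mm of the prediction. It is clear of the fingers, and the large cup lies on the bench beside it. I'll descend and grip.

```bash
python3 -m creep '[[[0,0,40],[0,0,0],1],[[0,0,80],[0,0,0],1],[[0,0,115],[0,0,0],1],[[0,0,134],[0,0,0],1],[[0,0,134],[0,0,0],1],[[0,0,134],[0,0,0],0.3],[[0,0,134],[0,0,0],0],[[0,0,134],[0,0,0],0],[[0,0,134],[0,0,0],0],[[0,0,134],[0,0,0],0],[[0,0,134],[0,0,0],0],[[0,0,134],[0,0,0],0],[[0,0,134],[0,0,0],0]]' 20
python3 - <<'E'
from h import *
o=bot.observe(); print(o["tcp_pos"],o["wrist_force"],o["finger_gap"])
# arc in tool axes (tool x = stand x, tool z down)
for a in (.1,.2,.3,.4,.5,.6,.7,.8,.9,1.0):
    print(a,round(210-(210*np.cos(a)-20*np.sin(a))),round(-(210*np.sin(a)+20*np.cos(a)-20)))
E
```

```text
time: 4.48
tcp_pos: [0.5583, 0.1822, 0.1056]
tcp_rot: [0.0, -0.579, 0.815, -0.0]
wrist_force: [-0.2, -0.3, 0.1]
finger_gap: 0.0438
[0.55827653 0.18223018 0.10562   ] [-0.18676382 -0.25517271  0.10482053] 0.043844725901296455
0.1 3 -21
0.2 8 -41
0.3 15 -61
0.4 24 -80
0.5 35 -98
0.6 48 -115
0.7 62 -131
0.8 78 -145
0.9 95 -157
1.0 113 -168
```

Fingers are still closing, so I'll hold longer.

```bash
python3 -m creep '[[[0,0,0],[0,0,0],0],[[0,0,0],[0,0,0],0],[[0,0,0],[0,0,0],0],[[0,0,0],[0,0,0],0],[[0,0,0],[0,0,0],0],[[0,0,0],[0,0,0],0],[[0,0,0],[0,0,0],0],[[0,0,0],[0,0,0],0]]' 20
```

```text
time: 5.15
tcp_pos: [0.5586, 0.1834, 0.1057]
tcp_rot: [0.001, -0.579, 0.815, 0.0]
wrist_force: [3.4, 5.7, -2.1]
finger_gap: 0.0113
```

```bash
python3 -m creep '[[[1,0,-10],[0,0,0],0],[[3,0,-21],[0,0,0],0],[[5,0,-31],[0,0,0],0],[[8,0,-41],[0,0,0],0],[[11,0,-51],[0,0,0],0],[[15,0,-61],[0,0,0],0],[[15,0,-61],[0,0,0],0],[[15,0,-61],[0,0,0],0]]' 25
python3 - <<'E'
from h import *
print(bot.observe()["finger_gap"])
s=snapshot("scene"); save("v4.png",cv2.resize(s["img"][60:280,90:360],None,fx=2.5,fy=2.5))
E
```

```text
time: 5.82
tcp_pos: [0.5536, 0.1693, 0.1672]
tcp_rot: [0.001, -0.579, 0.815, 0.0]
wrist_force: [3.2, 7.5, 0.4]
finger_gap: 0.0109
0.010942822834057415
```

View pics/v4.png

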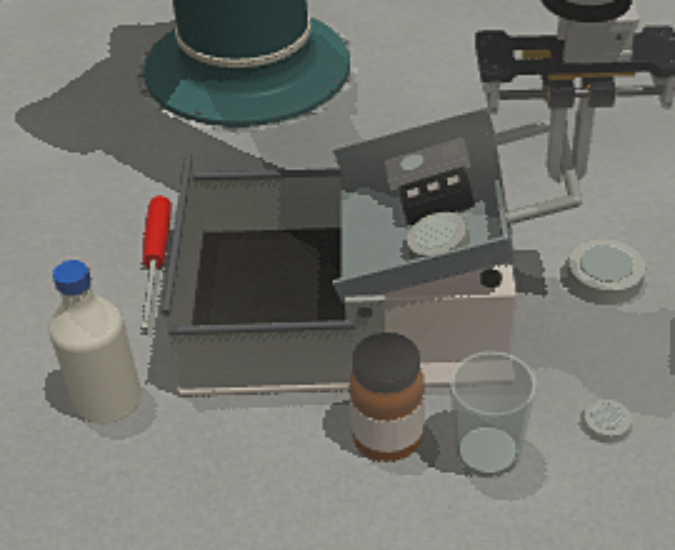

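The tray is up about 0.3 rad with all three holders still in it, at (430,165), (437,195) and (437,235). I'll go on along the arc to 0.9 rad.

```bash
python3 -m creep '[[[4,0,-9],[0,0,0],0],[[9,0,-19],[0,0,0],0],[[14,0,-28],[0,0,0],0],[[20,0,-37],[0,0,0],0],[[26,0,-46],[0,0,0],0],[[33,0,-54],[0,0,0],0],[[40,0,-62],[0,0,0],0],[[47,0,-70],[0,0,0],0],[[55,0,-77],[0,0,0],0],[[63,0,-84],[0,0,0],0],[[71,0,-90],[0,0,0],0],[[80,0,-96],[0,0,0],0],[[80,0,-96],[0,0,0],0],[[80,0,-96],[0,0,0],0],[[80,0,-96],[0,0,0],0],[[80,0,-96],[0,0,0],0],[[80,0,-96],[0,0,0],0]]' 25
python3 - <<'E'
from h import *
s=snapshot("scene"); save("v5.png",cv2.resize(s["img"][40:260,90:360],None,fx=2.5,fy=2.5))
E
```

```text
time: 7.28
tcp_pos: [0.5279, 0.0957, 0.2644]
tcp_rot: [0.003, -0.58, 0.815, 0.0]
wrist_force: [-0.5, 13.9, 18.2]
finger_gap: 0.0113
```

View pics/v5.png

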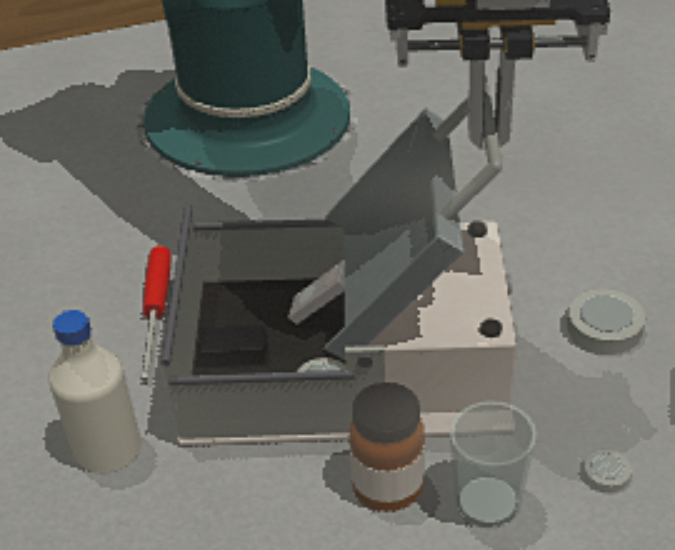

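The tray is at about 0.9 rad. The block (230,345) and the cup (322,365) are down in the basket. The cell at (318,290) seems to be tipping over the lip or leaning. The force points outward along the handle's radius, so I'll ease out 3 mm and look again.

```bash
python3 -m creep '[[[-1,0,-1],[0,0,0],0],[[-2,0,-3],[0,0,0],0],[[-2,0,-3],[0,0,0],0],[[-2,0,-3],[0,0,0],0]]' 25
python3 - <<'E'
from h import *
s=snapshot("scene");t=snapshot("top")
save("v6.png",np.hstack([cv2.resize(s["img"][110:220,150:260],None,fx=3.6,fy=3.6),cv2.resize(t["img"][170:280,220:330],None,fx=3.6,fy=3.6)]))
for c,q in(("scene",s),("top",t)):
    for n in("slide_cell","sample_cup","cuvette_block"):
        for r in nets.cut_out(c,n)[:3]: print(c,n,round(r["confidence"],2),np.round(r["position"]),r["pixels"].sum(),ray(q,r["position"],.03).round(3))
E
```

```text
time: 7.67
tcp_pos: [0.5274, 0.0946, 0.2653]
tcp_rot: [-0.0, -0.579, 0.815, 0.0]
wrist_force: [-2.6, 1.5, 0.9]
finger_gap: 0.011
scene slide_cell 0.7 [250. 125.] 3489 [0.309 0.099 0.03 ]
scene slide_cell 0.55 [213. 157.] 251 [ 0.401 -0.046  0.03 ]
scene sample_cup 0.78 [333. 229.] 262 [0.745 0.132 0.03 ]
scene sample_cup 0.72 [330. 168.] 688 [0.558 0.225 0.03 ]
top slide_cell 0.8 [259. 255.] 291 [ 0.428 -0.045  0.03 ]
top sample_cup 0.72 [193. 151.] 145 [0.721 0.148 0.03 ]
top sample_cup 0.52 [269. 220.] 305 [ 0.524 -0.073  0.03 ]
top cuvette_block 0.78 [296. 249.] 302 [ 0.445 -0.148  0.03 ]
```

View pics/v6.png

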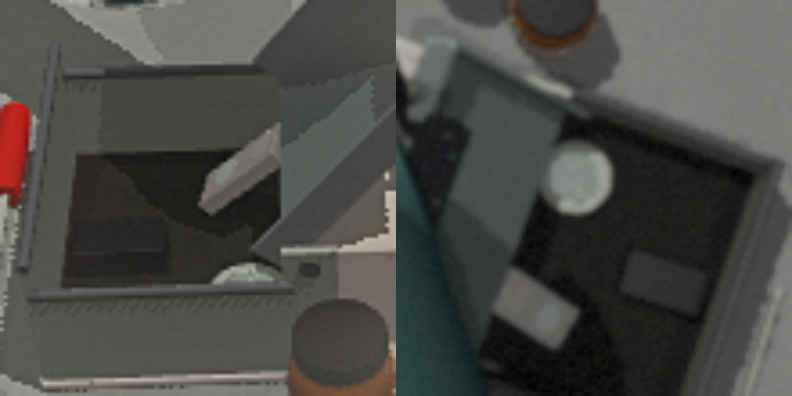

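```bash
python3 - <<'E'
from h import *
s=snapshot("scene");t=snapshot("top")
P=lambda q:q["K"]@np.c_[q["R"],q["t"]]
sx=np.array([-.335,-.942]);sy=np.array([.942,-.335]);h=np.array([.559,.183])
def st(X): d=X[:2]-h; return np.r_[d@sx-.15,d@sy,X[2]].round(3)
def tri(a,b):
    a=np.array([150+a[0]/3.6,110+a[1]/3.6]);b=np.array([220+(b[0]-396)/3.6,170+b[1]/3.6])
    X=cv2.triangulatePoints(P(s),P(t),a.reshape(2,1),b.reshape(2,1))[:,0];X=X[:3]/X[3]
    return st(X),(proj(s,X)-a).round(1)
print("low far",tri((203,177),(558,348)));print("low near",tri((207,203),(579,310)))
print("cup top",tri((250,265),(577,178)))
print("lip st:",[st(ray(t,(220+(u-396)/3.6,170+v/3.6),.09)) for u,v in((563,125),(495,300))])
print("upper end if z=.05/.08/.1:",[st(ray(t,(220+(u-396)/3.6,170+v/3.6),z)) for u,v in((505,290),) for z in(.05,.08,.1)])
print("cup c",st(ray(t,(220+(577-396)/3.6,170+178/3.6),.03)),"block",st(ray(t,(220+(665-396)/3.6,170+283/3.6),.038)))
E
```

```text
low far (array([ 0.137, -0.072,  0.022]), array([-0.,  0.]))
low near (array([ 0.137, -0.039,  0.026]), array([-1.9,  0.1]))
cup top (array([0.102, 0.055, 0.054]), array([-1.4,  0.1]))
lip st: [array([0.081, 0.086, 0.09 ]), array([ 0.078, -0.054,  0.09 ])]
upper end if z=.05/.08/.1: [array([ 0.082, -0.044,  0.05 ]), array([ 0.082, -0.044,  0.08 ]), array([ 0.082, -0.044,  0.1  ])]
cup c [0.106 0.057 0.03 ] block [0.197 0.004 0.038]
```

The cell's lower end is on the basket floor (stand x 137 mm, z ~22 mm). Its upper end leans against the inner wall under the lip, so its centre is at about x 106, z 45 mm. That is inside the basket, and so are the cup and the block. I'll lower the tray along the arc.

```bash
python3 -m creep '[[[-7,0,6],[0,0,0],0],[[-15,0,13],[0,0,0],0],[[-23,0,20],[0,0,0],0],[[-31,0,27],[0,0,0],0],[[-38,0,35],[0,0,0],0],[[-45,0,44],[0,0,0],0],[[-52,0,53],[0,0,0],0],[[-58,0,62],[0,0,0],0],[[-64,0,71],[0,0,0],0],[[-69,0,80],[0,0,0],0],[[-74,0,89],[0,0,0],0],[[-78,0,99],[0,0,0],0],[[-82,0,109],[0,0,0],0],[[-85,0,119],[0,0,0],0],[[-88,0,129],[0,0,0],0],[[-90,0,139],[0,0,0],0],[[-91,0,145],[0,0,0],0],[[-92,0,151],[0,0,0],0],[[-92,0,151],[0,0,0],0],[[-92,0,151],[0,0,0],0]]' 25
python3 -c "
from h import *
shift([.5586,.1834,.1057],[-.335,-.942]); print(bot.observe()['finger_gap'])"
```

```text
time: 9.83
tcp_pos: [0.5584, 0.1823, 0.1143]
tcp_rot: [0.001, -0.579, 0.815, 0.0]
wrist_force: [1.0, 7.4, -1.5]
finger_gap: 0.0111
shift mm [-1.1  0.2  8.6]
turn [-0.     0.002  0.006]
0.01110933440614976
```

```bash
python3 -m creep '[[[-1,0,3],[0,0,0],0],[[-1,0,6],[0,0,0],0],[[-1,0,9],[0,0,0],0],[[-1,0,10],[0,0,0],0],[[-1,0,10],[0,0,0],0],[[-1,0,10],[0,0,0],0]]' 25
python3 -c "
from h import *
s=snapshot('scene'); save('v7.png',cv2.resize(s['img'][60:240,130:360],None,fx=3,fy=3))"
```

```text
time: 10.33
tcp_pos: [0.5587, 0.1833, 0.1046]
tcp_rot: [0.001, -0.579, 0.815, 0.0]
wrist_force: [1.4, 9.1, -0.2]
finger_gap: 0.0115
```

View pics/v7.png

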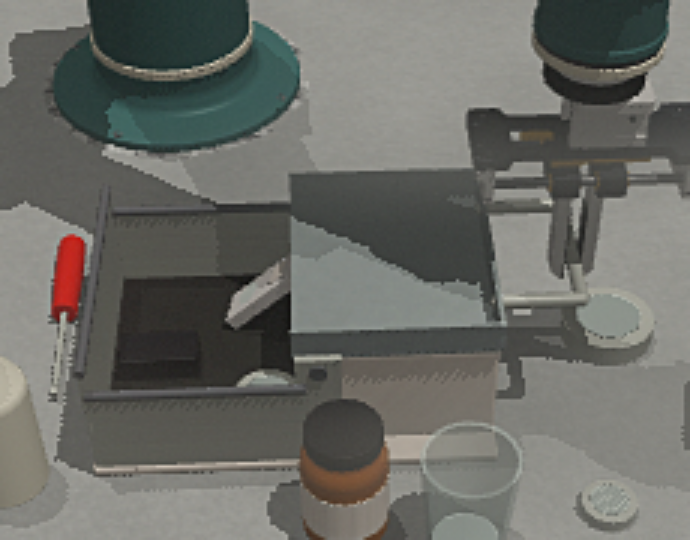

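The tray lies level. The cell (260,290), block (155,355) and cup (270,378) are in the basket, and the bottle, jar and beaker are unmoved. I'll release and retreat upward.

```bash
python3 -m creep '[[[0,0,0],[0,0,0],0.4],[[0,0,0],[0,0,0],0.7],[[0,0,0],[0,0,0],0.7],[[0,0,0],[0,0,0],0.7],[[0,0,0],[0,0,0],0.7],[[0,0,0],[0,0,0],0.7],[[0,0,0],[0,0,0],0.7],[[0,0,0],[0,0,0],0.7],[[0,0,-20],[0,0,0],0.7],[[0,0,-50],[0,0,0],0.7],[[0,0,-80],[0,0,0],0.7],[[0,0,-115],[0,0,0],0.7],[[0,0,-150],[0,0,0],0.7],[[0,0,-150],[0,0,0],0.7],[[0,0,-150],[0,0,0],0.7]]'
python3 - <<'E'
from h import *
s=snapshot("scene");t=snapshot("top")
save("v8.png",np.hstack([cv2.resize(s["img"][80:280,90:360],(540,400)),cv2.resize(t["img"][150:290,150:240],(257,400))]))
for n,z in dict(wash_bottle=.17,beaker=.1,jar=.11).items():
    print(n,ray(t,nets.cut_out("top",n)[0]["position"],z).round(3) if nets.cut_out("top",n) else None)
E
```

```text
time: 11.63
tcp_pos: [0.559, 0.1825, 0.2562]
tcp_rot: [0.001, -0.579, 0.815, -0.001]
wrist_force: [0.5, -0.8, -0.6]
finger_gap: 0.0658
wash_bottle [ 0.503 -0.267  0.17 ]
beaker [0.705 0.018 0.1  ]
jar [ 0.64  -0.055  0.11 ]
```

View pics/v8.png

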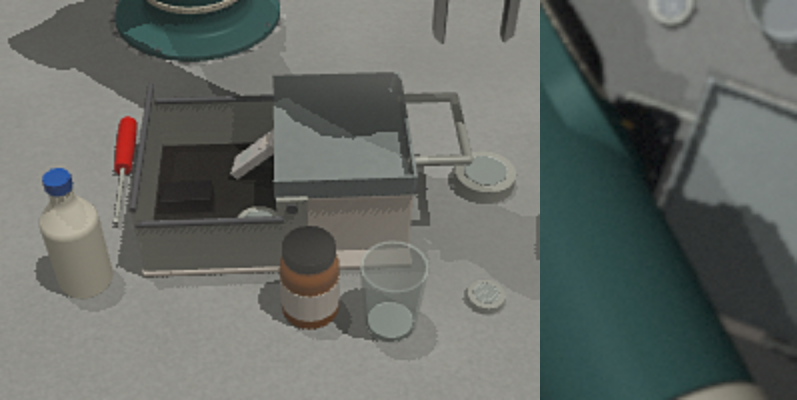

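The tray is down, with the handle back in its first place at (435,130). The holders are in the basket and still, the gripper is clear, and the bystanders are within about 1 cm of their first readings, which is network noise. Handing in.

```bash
python3 -c "
from h import *
print(bot.job_done())"
```

```text
the job is handed in; nothing more can be done
None
```

The tray is emptied and lying down again, and I handed the job in at about 12 s of the 43 s allowed. No verdict was reported.

- **Lifting:** I gripped the bar handle and lifted the tray along its arc. A picture at about 0.3 rad showed all three holders still in it. At about 0.9 rad all three had slid into the basket.
- **Lowering:** I lowered the tray along the same arc at about 0.6 rad/s, let go only once it was level, and drew the gripper up clear.
- **Last checks:** The tray lies level with its handle back where it started. The block and cup lie in the basket. The bottle, beaker and jar read within about 9 mm of their first positions, which is about the networks' error.
- **Cell is leaning:** The cell does not lie flat. One end is on the basket floor and the other rests against the inner wall under the tray lip. I put its centre at about x 106 mm, z 45 mm in the stand frame, which is inside the limits. It looked the same in every picture from 0.9 rad to the end.
- **Wrist force:** It briefly read about 23 N at the top of the lift, because my arc radius was slightly short. A 3 mm correction brought it down to about 3 N.

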